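Point out the proud pin in the engraving vise, then press it home

TASK

Four pins hold the polished copper disc in the engraver's ball vise, and the blue nylon one has been left standing proud. Point it out to the engraver: fingers pointing straight down, hold the fingertips just above the blue pin, within a finger's breadth but not touching it, for at least two seconds, and only then press it gently home with the fingertips until its head is down on the jaw, and move clear. Do not touch the disc, do not lift any pin, and leave the steel pins and the things on the bench alone.

Things in the scene. Friction and masses are not known exactly. Their poses are not given: they have to be found in the camera images.
- vise: Engraver's ball vise, fixed to the bench: black pad ring 160 mm across at the foot, dark ball, bright swivel body, and on top two grey half-round jaws that together make a disc 92 mm across with an 8 mm slot. 145 mm tall to the flat jaw tops, which are drilled with small pin holes. Origin: centre of its underside, on the bench; z up. It stands upright at any yaw.
- blue_pin: Blue nylon pin, upright in any one of the four jaw holes: round head 10 mm across, 8 mm tall, on a 5 mm shank. Origin: centre of the head's underside (shoulder); z up. Starts with the shoulder 9 to 14 mm above the jaw top; home = shoulder on the jaw top, 145 mm above the bench. Slides only along its hole: takes about 5 N to move, stays where left, stops dead when home.
- blue_pin_top (a point): Centre of the flat top of the blue pin's head, 8 mm above the pin's origin; 153 mm above the bench when the pin is home.
- steel_pin1: One of three like bright steel pins, same shape and size as the blue one (head 10 mm across, 8 mm tall) and already home. Origin: centre of the head's underside. The four pins stand at the corners of a 39 mm square about the vise's axis, one to a corner, against the rim of the disc.
- steel_pin2: One of three like bright steel pins, same shape and size as the blue one (head 10 mm across, 8 mm tall) and already home. Origin: centre of the head's underside. The four pins stand at the corners of a 39 mm square about the vise's axis, one to a corner, against the rim of the disc.
- steel_pin3: One of three like bright steel pins, same shape and size as the blue one (head 10 mm across, 8 mm tall) and already home. Origin: centre of the head's underside. The four pins stand at the corners of a 39 mm square about the vise's axis, one to a corner, against the rim of the disc.
- disc: Polished copper disc, 45 mm across and 3 mm thick, lying on the jaw tops in the middle of the four pins; it is fixed to the vise. Its top is 5 mm below the tops of pins that are home. Origin: centre of its underside. Not to be touched.
- graver: Bystander, loose: hand graver with a brown mushroom handle 31 mm across and a thin steel shank, 115 mm long in all, lying along its x axis. Origin: on the bench, near mid-length.
- oil_bottle: Bystander, loose: small green oil bottle with a white cap, 32 mm across and 105 mm tall, upright. Origin: centre of its underside.
- chuck_key: Bystander, loose: dark T-shaped vise key lying flat, 110 mm long along its x axis, crossbar 86 mm at its -x end, 10 mm thick. Origin: mid-length, on the bench.
- tin: Bystander, loose: round flat tin with a green lid, 63 mm across and 24 mm tall. Origin: centre of its underside.
Things that resemble listed ones, but are neither listed nor needed, are in the scene too. Of the things that look like the vise, the largest one is meant.

How it is judged:
On the way, in this order (a step that is already met when the one before it is completed fails the run):
1. tool within 25 degrees of straight down, TCP within 14 mm sideways of the blue pin's axis and 15 to 48 mm above its top, no contact with pin or vise, pin still as proud as at the start, for 1.9 s (horizontal distance between the grasp point and blue_pin_top below 0.014 m and z of the grasp point in the frame of blue_pin_top between 0.015 and 0.048 m and contact force between the fingers and blue_pin below 0.05 N and contact force between the fingers and vise below 0.05 N and distance of blue_pin_top from where it was at the start of the episode below 0.001 m and (angle between the grasp point's own z axis and vertical above 2.7 rad or angle between the grasp point's own z axis and vertical below 0.44 rad)), for 1.9 s.
2. the blue pin is pressed home: its shoulder within 1.5 mm of the jaw top (z of blue_pin in the frame of vise below 0.1465 m), for 0.2 s.
At the end, for the whole second after the job is handed in: The blue pin is home and at rest (shoulder within 1.5 mm of the jaw top), the steel pins are still home (within 2 mm), and the graver, oil bottle, key and tin lie within 15 mm of where they started (z of blue_pin in the frame of vise below 0.1465 m and linear speed of blue_pin below 0.005 m/s and z of each of steel_pin1, steel_pin2, steel_pin3 in the frame of vise below 0.147 m and distance of each of graver, oil_bottle, chuck_key, tin from where it was at the start of the episode below 0.015 m); the robot touches nothing.
It fails at once if a pin is lifted (blue: shoulder more than 17 mm above the jaw top; steel: more than 2 mm) (z of blue_pin in the frame of vise above 0.162 m or z of any of steel_pin1, steel_pin2, steel_pin3 in the frame of vise above 0.147 m).
It fails at once if the polished disc is touched (over 0.5 N) (contact force between any of the fingers, the arm and disc above 0.5 N).
It fails at once if a steel pin is pressed or knocked (over 3 N) (contact force between any of the fingers, the arm and steel_pin1 above 3 N or contact force between any of the fingers, the arm and steel_pin2 above 3 N or contact force between any of the fingers, the arm and steel_pin3 above 3 N).
It fails at once if the blue pin is not pressed gently (over 40 N) (contact force between the fingers and blue_pin above 40 N).
It fails at once if a bystander is moved more than 15 mm (distance of any of graver, oil_bottle, chuck_key, tin from where it was at the start of the episode above 0.015 m).
It also fails if it takes over 32 s, if anything falls off the work surface, if the arm or the gripper's body presses on something with over 40 N, if the wrist force passes 120 N, or if a joint passes its speed limit or range.

ROBOT

A 6-joint arm with a two-finger parallel gripper is mounted at the origin on the work surface. World frame = base frame: x ahead of the robot, y to its left, z up, the work surface at z = 0. Lengths are in m, angles in rad, forces in N, time in s.
With the tool pointing down it reaches from about 0.35 to 0.775 m from the base axis. Payload 5.5 kg.
Tool frame: the origin (TCP) lies between the finger pads, 19 mm behind the fingertips; this is the grasp point; z points along the fingers, y is the line along which they close (so a half turn about z gives the same grasp; the last joint's range is limited). The gripper opens to 85 mm and grips with 20 to 120 N. Pads are 22 mm wide; open, the fingers measure 114 mm over their backs; the gripper's body (76 mm by 85 mm) begins 54 mm behind the grasp point. The pads swing forward as they close: fully open they stand 13 mm farther back than shut.
Start: joints at [1.102, 0.313, 0.046, 1.304, 0, 1.431], TCP at [0.186, 0.544, 0.25] pointing down, gripper open.
Joint ranges: [-2.76, 2.76], [-0.86, 1.69], [-1.03, 1.26], [-2.2, 2.34], [-1.47, 1.5], [-3.14, 3.14]. Speed limits (rad/s): [2.57, 2.57, 3.14, 3.14, 3.14, 3.14].

INTERFACE

Orientations are given as a unit quaternion [w, x, y, z].
In Python, from workcell import env gives the robot as it stands. The module is installed in compiled form; this text tells all that it offers.
- The arm moves only by the shell command python3 -m pendant 'ROWS' [FORCE]. ROWS is JSON, a list of rows, each a list of 5 numbers: the gripper's target within -1 to 1 (fully open at 1, half-way at 0, shut at -1), then the shift along the tool's x, y, z in m, then the turn about the tool's z in rad. A call has 1 to 8 rows; each row shifts and turns the commanded pose from where the row before left it, along the tool's axes as they then stand; what a row does not reach is not made up. A row lasts 1/8 s, in which the tool goes at most 62.5 mm and 10.7 degrees, less where a joint would pass 70% of its speed; a pose out of reach is approached as far as the arm can. A call with a gripper value outside its range is refused whole. The fingers move at their own pace and stop on an object; FORCE is the grip in N (left out, the last holds). Time passes only in rows, so rows that do not move let the fingers close. It gives the time, the measured TCP pose, the force, the opening and the grip force at its end, in the units of the state.
- env.get_state(): the state, without advancing time (a new reading comes with each control period).
- env.read_camera(name): name is "scene" or "top" or "wrist"; returns the picture (384x512x3 uint8, red, green, blue); there is no depth.
- env.calibration(name): a dict with "K" (3x3 intrinsics, pixels), "T" (4x4, takes a point from camera to world coordinates); the wrist camera has in their place "tool_from_camera" (4x4, takes a point from camera to tool coordinates, whose origin is the TCP and whose axes are the flange's). Camera axes: x right, y down, z forward; pixel columns grow to the right and rows downward; lengths in m; the calibration is good to about 2 mm. A picture is of the moment at which its call begins: read the wrist's pose just before it. calibration takes no time and is no camera call.
- env.hand_in(): hands the job in; it is judged then, once.
Trained networks look in the newest picture that a camera, given by its name, has taken for a name from the list of things; names that differ only in an ending like _2 or _b are one class to them, and where a whole thing is asked for, a point or a joint stands for the part that bears it (a point fixed in the world has none). Each returns a list of dicts, best first, with "score" (0 to 1); they miss things now and then, are a little off and sometimes report something else, mostly with a low value. They report only what shows in the picture. A call takes as long as a camera call. They do not tell look-alikes from the thing itself.
- env.recognise(camera, label): "centre" ([column, row] in pixels, amid what is visible of it).
The state is a dict: "clock": time; "joint_pos": joint angles; "qvel": joint speeds; "tau": joint torques, N m; "tcp_pos": TCP position; "orientation": TCP orientation; "wrist_force": force on the tool from outside, world axes, zero at the start; "ft_torque": the same for the moment, N m; "finger_gap": finger opening in m; "grip_force": force on a finger pad.
Only numpy, scipy, OpenCV 4.12 (cv2) and the standard library are available. Lean on these libraries where they do the work, as an engineer would, in place of code of your own. Each camera call takes 0.05 s, during which the arm holds its last target. There are 200 camera calls.

## Working session

There is one attempt and no reset: what is moved stays moved. The work goes in short steps, Python scripts to look and compute and a shell command to move; the robot and the scene stay as the last step left them, time stands still between calls to the robot, and variables do not carry over. Pictures are saved under pics/ and viewed, at most 10 in all, crops included, and the job is handed in when it is done.

```bash
mkdir -p pics; cat > h.py <<'E'
import numpy as np, cv2
from workcell import env
from scipy.spatial.transform import Rotation as R
def toolT():
    s=env.get_state(); q=s["orientation"]; T=np.eye(4)
    T[:3,:3]=R.from_quat([q[1],q[2],q[3],q[0]]).as_matrix(); T[:3,3]=s["tcp_pos"]; return T
def cam(n):
    c=env.calibration(n); T=c["T"] if "T" in c else toolT()@np.array(c["tool_from_camera"])
    return np.array(c["K"]),np.array(T)
def ray(K,T,p): return T[:3,3],T[:3,:3]@np.linalg.solve(K,[p[0],p[1],1])
def atz(K,T,p,z): o,d=ray(K,T,p); return o+d*(z-o[2])/d[2]
def proj(K,T,X): p=K@(np.linalg.inv(T)@np.r_[X,1])[:3]; return p[:2]/p[2]
def tri(rs):
    A=0;b=0
    for o,d in rs:
        d=d/np.linalg.norm(d);P=np.eye(3)-np.outer(d,d);A=A+P;b=b+P@o
    return np.linalg.solve(A,b)
def save(im,n): cv2.imwrite(f"pics/{n}.png",im[...,::-1])
E
python3 - <<'E'
from h import *
ims=[]
for n in("scene","top"):
    K,T=cam(n);ims.append(env.read_camera(n));print(n,T[:3,3].round(3))
    for l in("vise","blue_pin","disc","oil_bottle"):
        for r in env.recognise(n,l)[:3]: print(l,r["score"],np.round(r["centre"],1),atz(K,T,r["centre"],.15).round(3))
    save(ims[-1],n+"0")
E
```

```text
scene [ 1.116 -0.678  1.066]
vise 0.78 [246.  212.9] [ 0.6   -0.081  0.15 ]
disc 0.56 [280.8 161.3] [0.553 0.137 0.15 ]
disc 0.45 [245.4 187.5] [ 0.539 -0.01   0.15 ]
oil_bottle 0.77 [331.7 170.5] [0.693 0.197 0.15 ]
top [ 0.452 -0.002  0.871]
vise 0.79 [186.1 217.2] [0.522 0.147 0.15 ]
vise 0.58 [265.5 215.3] [ 0.529 -0.014  0.15 ]
disc 0.84 [267.9 209.9] [ 0.54  -0.018  0.15 ]
disc 0.61 [178.3 208.3] [0.54  0.164 0.15 ]
disc 0.58 [301.2 299.1] [ 0.366 -0.085  0.15 ]
oil_bottle 0.69 [136.  165.2] [0.629 0.257 0.15 ]
```

View pics/scene0.png

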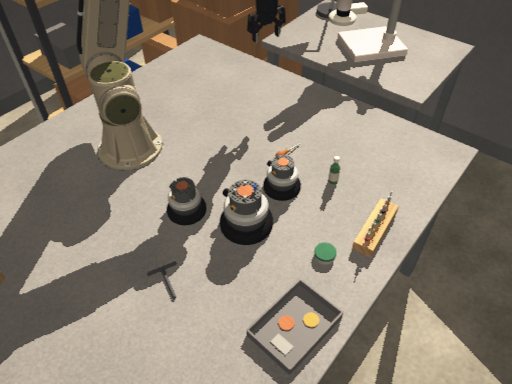

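View pics/top0.png

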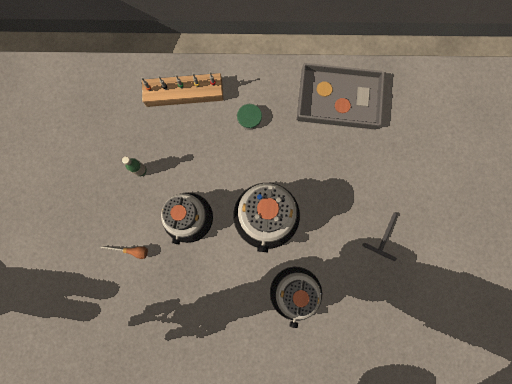

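The top view shows three vises. The largest is the middle one at about (267,212), with a blue spot near (262,197). Next I'll locate the blue pin by colour in both views and crop in.

```bash
python3 - <<'E'
from h import *
rs=[];cr=[]
for n,(u,v) in(("scene",(245,195)),("top",(267,208))):
    K,T=cam(n);im=env.read_camera(n);hsv=cv2.cvtColor(im,cv2.COLOR_RGB2HSV)
    m=cv2.inRange(hsv,(100,120,40),(130,255,255));k,_,st,c=cv2.connectedComponentsWithStats(m)
    for i in range(1,k):
        if abs(c[i]-[u,v]).max()<40: print(n,c[i].round(1),st[i],atz(K,T,c[i],.162).round(4)); rs.append(ray(K,T,c[i]))
    cr.append(cv2.resize(im[v-35:v+35,u-35:u+35],(400,400),interpolation=cv2.INTER_CUBIC))
save(np.hstack(cr),"crop1")
if len(rs)==2: print(tri(rs))
print(toolT().round(3)); print(env.calibration("wrist"))
E
```

```text
scene [254.5 186. ] [253 185   4   4  11] [0.5629 0.0014 0.162 ]
top [259.1 196.2] [257 194   5   5  18] [5.659e-01 1.000e-04 1.620e-01]
[ 5.65007017e-01 -3.50412103e-04  1.64894873e-01]
[[-0.946  0.323  0.     0.186]
 [ 0.323  0.946  0.     0.544]
 [-0.     0.    -1.     0.25 ]
 [ 0.     0.     0.     1.   ]]
{'K': array([[274.53177379,   0.        , 258.47755789],
       [  0.        , 274.53177379, 187.00568754],
       [  0.        ,   0.        ,   1.        ]]), 'tool_from_camera': array([[-4.60912085e-04, -9.48156831e-01, -3.17802474e-01,
         8.17223993e-02],
       [ 9.99999618e-01, -6.73165672e-04,  5.58065892e-04,
        -9.84366385e-04],
       [-7.43067703e-04, -3.17802095e-01,  9.48156778e-01,
        -1.24030988e-01],
       [ 0.00000000e+00,  0.00000000e+00,  0.00000000e+00,
         1.00000000e+00]])}
```

View pics/crop1.png

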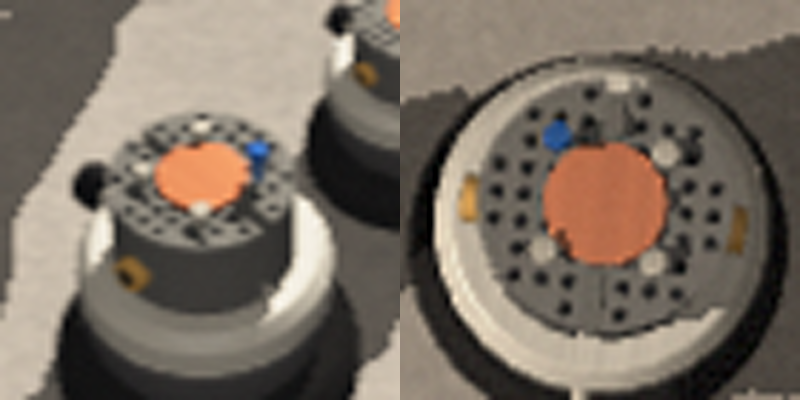

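The crops confirm one blue pin, proud, on the vise's upper-left corner in the top view. The triangulated top is near (0.565, 0.000, 0.165), which is within the expected 0.162–0.167. I'll move above it with the gripper shut.

```bash
python3 -m pendant '[[-1,-0.02,-0.015,0,0],[-1,-0.04,-0.029,0,0],[-1,-0.04,-0.029,0,0],[-1,-0.04,-0.029,0,0],[-1,-0.04,-0.029,0,0],[-1,-0.04,-0.029,0,0],[-1,-0.04,-0.029,0,0],[-1,-0.04,-0.029,0,0]]' 20
python3 -m pendant '[[-1,-0.04,-0.029,0,0],[-1,-0.04,-0.029,0,0],[-1,-0.04,-0.029,0,0],[-1,-0.04,-0.029,0,0],[-1,-0.04,-0.029,0,0],[-1,-0.034,-0.029,0,0],[-1,0,0,0,0],[-1,0,0,0,0]]'
cat > look.py <<'E'
from h import *
import sys
K,T=cam("wrist");M=toolT();im=env.read_camera("wrist");save(im,sys.argv[1]);rs=[]
for n in("wrist","top","scene"):
    if n!="wrist": K,T=cam(n);im=env.read_camera(n)
    m=cv2.inRange(cv2.cvtColor(im,cv2.COLOR_RGB2HSV),(100,120,40),(130,255,255));k,_,st,c=cv2.connectedComponentsWithStats(m)
    g=proj(K,T,[.565,0,.163])
    for i in range(1,k):
        if st[i][4]>5 and abs(c[i]-g).max()<60: print(n,c[i].round(1),st[i],g.round(1),atz(K,T,c[i],.164).round(4)); rs.append(ray(K,T,c[i]))
print(M.round(4)); print(tri(rs))
s=env.get_state();print(s["clock"],s["finger_gap"],s["wrist_force"])
E
python3 look.py w1
```

```text
clock: 1.6
tcp_pos: [0.4, 0.2397, 0.2503]
orientation: [0.0, 0.164, 0.987, 0.0]
wrist_force: [-0.4, -0.6, -0.0]
finger_gap: 0.0002
grip_force: 0.0
clock: 2.6
tcp_pos: [0.564, 0.001, 0.2498]
orientation: [-0.001, 0.164, 0.986, 0.0]
wrist_force: [0.1, -0.1, -0.7]
finger_gap: -0.0001
grip_force: 0.0
wrist [257.9 199.6] [253 192  11  15 123] [258.8 201.3] [ 5.63e-01 -1.00e-04  1.64e-01]
scene [254.5 186. ] [253 185   4   4  11] [254.8 186.4] [ 5.641e-01 -2.000e-04  1.640e-01]
[[-9.463e-01  3.233e-01 -9.000e-04  5.640e-01]
 [ 3.233e-01  9.463e-01  6.000e-04  1.000e-03]
 [ 1.100e-03  2.000e-04 -1.000e+00  2.498e-01]
 [ 0.000e+00  0.000e+00  0.000e+00  1.000e+00]]
[5.63505203e-01 5.57417079e-05 1.63351205e-01]
2.75 -8.96688673414336e-05 [0.04673334 0.04551659 0.79485614]
```

View pics/w1.png

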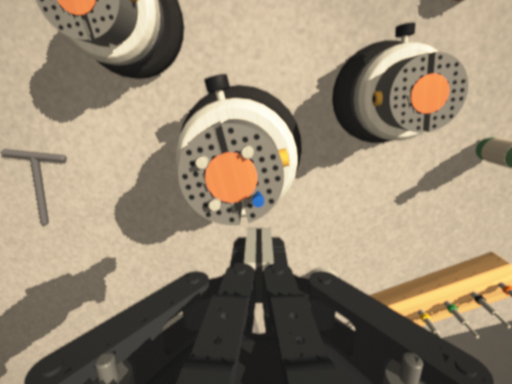

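The wrist view shows the blue pin at (258,200), just ahead of the closed fingertips. The fit gives about (0.564, 0.000), so the TCP is within about 1 mm. I'll descend to a hover with the tips about 12 mm above the pin and hold there.

```bash
python3 -m pendant '[[-1,0,0,0.012,0],[-1,0,0,0.014,0],[-1,0,0,0.014,0],[-1,0,0,0.012,0],[-1,0,0,0,0],[-1,0,0,0,0],[-1,0,0,0,0],[-1,0,0,0,0]]' 
python3 look.py w2
```

```text
clock: 3.75
tcp_pos: [0.5648, 0.0007, 0.1985]
orientation: [0.0, 0.164, 0.987, 0.0]
wrist_force: [0.6, 0.1, -0.4]
finger_gap: 0.0002
grip_force: 0.0
wrist [257.7 222.5] [251 215  14  14 124] [258.9 229. ] [0.5599 0.0009 0.164 ]
scene [254.5 186. ] [253 185   4   4  11] [254.8 186.4] [ 5.641e-01 -2.000e-04  1.640e-01]
[[-9.464e-01  3.230e-01  1.000e-03  5.648e-01]
 [ 3.230e-01  9.464e-01 -0.000e+00  7.000e-04]
 [-9.000e-04  3.000e-04 -1.000e+00  1.985e-01]
 [ 0.000e+00  0.000e+00  0.000e+00  1.000e+00]]
[0.56187441 0.00113356 0.16119211]
3.9 -6.45121818617819e-05 [-0.83904197 -0.93735254  0.70396518]
```

```bash
python3 -m pendant '[[-1,0,0,0,0],[-1,0,0,0,0],[-1,0,0,0,0],[-1,0,0,0,0],[-1,0,0,0,0],[-1,0,0,0,0],[-1,0,0,0,0],[-1,0,0,0,0]]' 
python3 -m pendant '[[-1,0,0,0,0],[-1,0,0,0,0],[-1,0,0,0,0],[-1,0,0,0,0],[-1,0,0,0,0],[-1,0,0,0,0],[-1,0,0,0,0],[-1,0,0,0,0]]'
```

```text
clock: 4.9
tcp_pos: [0.5645, 0.0008, 0.198]
orientation: [-0.0, 0.164, 0.987, 0.0]
wrist_force: [-0.3, -0.1, 0.1]
finger_gap: -0.0001
grip_force: 0.0
clock: 5.9
tcp_pos: [0.5645, 0.0008, 0.198]
orientation: [0.0, 0.164, 0.987, 0.0]
wrist_force: [-0.2, -0.4, -0.4]
finger_gap: -0.0001
grip_force: 0.0
```

View pics/w2.png

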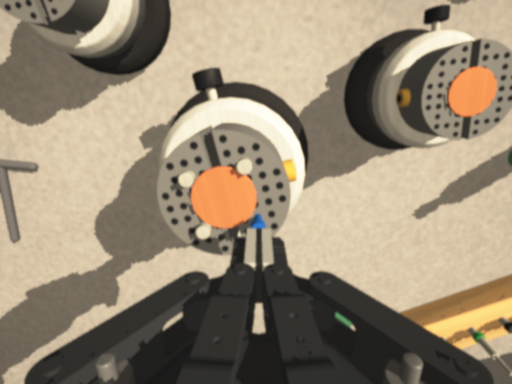

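The tips are right above the partly hidden pin at (258,222), and the hold is done at about 2.4 s with no contact. Pressing down slowly, watching the force.

```bash
python3 -m pendant '[[-1,0,0,0,0],[-1,0,0,0,0],[-1,0,0,0.002,0],[-1,0,0,0.003,0],[-1,0,0,0.003,0],[-1,0,0,0.003,0],[-1,0,0,0.002,0],[-1,0,0,0,0]]'
python3 -m pendant '[[-1,0,0,0.001,0],[-1,0,0,0.001,0],[-1,0,0,0.001,0],[-1,0,0,0.001,0],[-1,0,0,0.001,0],[-1,0,0,0.001,0],[-1,0,0,0.001,0],[-1,0,0,0,0]]'
```

```text
clock: 6.9
tcp_pos: [0.5645, 0.0008, 0.1849]
orientation: [-0.0, 0.164, 0.987, 0.0]
wrist_force: [-0.5, 0.7, 0.2]
finger_gap: -0.0001
grip_force: 0.0
clock: 7.9
tcp_pos: [0.5646, 0.0008, 0.1785]
orientation: [0.0, 0.164, 0.987, 0.0]
wrist_force: [-2.3, -0.5, 5.0]
finger_gap: 0.0004
grip_force: 2.4
```

In contact at 5 N and sliding. I'll continue in 1 mm steps towards TCP z ≈ 0.172.

```bash
python3 -m pendant '[[-1,0,0,0.001,0],[-1,0,0,0.001,0],[-1,0,0,0.001,0],[-1,0,0,0.001,0],[-1,0,0,0.001,0],[-1,0,0,0,0]]'
python3 -m pendant '[[-1,0,0,0.001,0],[-1,0,0,0,0]]'
```

```text
clock: 8.65
tcp_pos: [0.5646, 0.0008, 0.1732]
orientation: [0.0, 0.164, 0.987, 0.0]
wrist_force: [-1.3, 0.0, 4.2]
finger_gap: -0.0004
grip_force: 2.3
clock: 8.9
tcp_pos: [0.5646, 0.0008, 0.1721]
orientation: [0.0, 0.164, 0.987, 0.0]
wrist_force: [-0.8, 0.2, 4.3]
finger_gap: -0.0
grip_force: 2.3
```

```bash
python3 -m pendant '[[-1,0,0,0.0005,0],[-1,0,0,0,0]]'
python3 -m pendant '[[-1,0,0,0.0005,0],[-1,0,0,0,0]]'
```

```text
clock: 9.15
tcp_pos: [0.5646, 0.0008, 0.1717]
orientation: [0.0, 0.164, 0.987, 0.0]
wrist_force: [-1.4, 0.6, 5.3]
finger_gap: 0.0
grip_force: 2.8
clock: 9.4
tcp_pos: [0.5647, 0.0008, 0.1717]
orientation: [0.0, 0.164, 0.987, 0.0]
wrist_force: [-1.9, -0.5, 9.6]
finger_gap: 0.0001
grip_force: 4.1
```

TCP z is stuck at 0.1717 while the force rises to 9.6 N, so the pin is home. Moving clear, then checking.

```bash
python3 -m pendant '[[-1,0,0,0,0],[-1,0,0,-0.003,0],[-1,0,0,-0.01,0],[-1,0,0,-0.03,0],[-1,0,0,-0.03,0],[-1,0,0,-0.01,0],[-1,0,0,0,0],[-1,0,0,0,0]]'
python3 look.py w3; python3 -c "
from h import *
a=env.read_camera('scene')[160:230,210:280];save(cv2.resize(a,(500,500),interpolation=cv2.INTER_CUBIC),'s3')"
```

```text
clock: 10.4
tcp_pos: [0.5639, 0.0009, 0.2526]
orientation: [-0.001, 0.164, 0.987, 0.0]
wrist_force: [-0.1, -0.3, -0.3]
finger_gap: 0.0002
grip_force: 0.0
wrist [258.1 194.6] [253 189  11  13 102] [259.  200.3] [0.5597 0.0011 0.164 ]
scene [254.7 189.4] [254 188   3   4   9] [254.8 186.4] [ 0.5725 -0.0102  0.164 ]
[[-9.464e-01  3.229e-01 -2.100e-03  5.639e-01]
 [ 3.229e-01  9.464e-01  4.000e-04  9.000e-04]
 [ 2.200e-03 -3.000e-04 -1.000e+00  2.526e-01]
 [ 0.000e+00  0.000e+00  0.000e+00  1.000e+00]]
[ 5.64386297e-01 -4.26258381e-04  1.50618789e-01]
10.55 -4.372919989287118e-05 [ 0.58852087 -0.16641742  0.73363384]
```

View pics/s3.png

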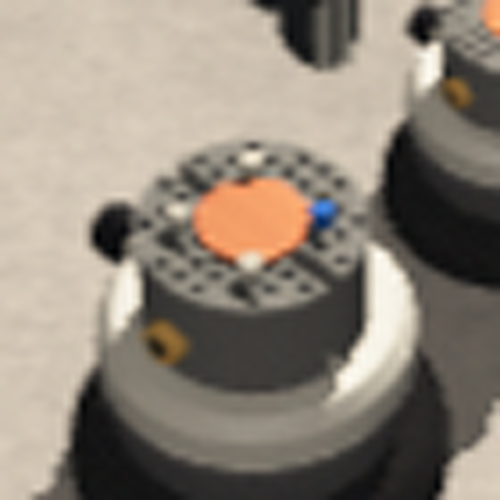

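View pics/w3.png

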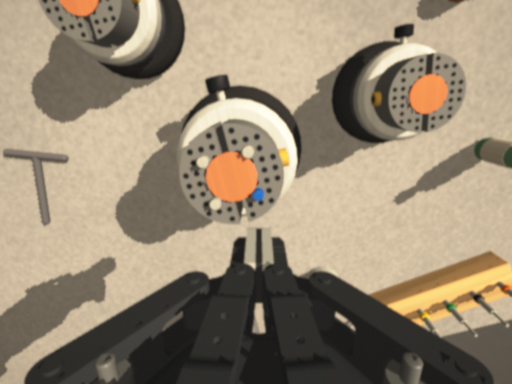

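The blue head is now level with the steel heads, at (322,212) in the crop. Triangulation puts the head centre at 0.1506, down from 0.163, and the gripper is clear. Handing in.

```bash
python3 -c "
from workcell import env
print(env.hand_in())"
```

```text
the job is handed in; nothing more can be done
None
```

I held the closed fingertips about 12 mm above the blue pin for over two seconds, pressed it home at no more than about 10 N measured at the wrist, moved clear and handed the job in; no verdict came back.

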